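# Vent a purged sample canister through its lock-nut valve

## Task

Vent the sample canister that has the small pin valve: unscrew the valve's tiny knurled lock nut all the way up to its stop, then press the freed valve tip fully down and hold it there for a good two seconds, then let it spring back and move clear. Press gently, because the tip bends easily, leave the other canister alone and do not knock anything about.

Things in the scene. Friction and masses are not known exactly. Their poses are not given: they have to be found in the camera images.
- canister: Canister with the valve: fixed steel drum, 156 mm across; origin at the centre of its underside, lid top 114 mm up. The valve stands 30 mm off its middle towards -x; a gauge, 35 mm off towards +x, rises 31 mm over the lid; a low hexagon plug sits near the +y rim. Nothing on the lid comes within 45 mm of the valve's axis.
- valve_base (a point): Point at lid-top height on the valve's upright axis. Above it: 6 mm high hexagon collar 21 mm wide, brass stem 12 mm across, knurled lock nut 16 mm across and 10 mm tall, then the pin with its tip 7 mm across. The valve's setting depth differs and is unknown: with the nut screwed down, its underside is 19 to 41 mm over the lid; the tip's top is always 20 mm above that.
- nut (a joint): Turn of the lock nut on the pin, rad: 0 screwed down on the stem (starts at 0 to 0.5), growing as it is unscrewed, counter-clockwise seen from above; stop at 4.2, captive. Coarse thread: it climbs the pin 1.2 mm per rad. It turns against about 0.05 N m of friction and stays where it is left.
- pin (a joint): How far the pin with its tip and nut is pushed down, m: 0 at rest. A spring holds it up: it yields at about 3 N and adds 1 N per mm. It sinks only until the nut meets the stem, so its full travel is the nut's climb (5 mm with the nut at its stop, about 8 N); there it is hard. The tip bends if pushed with more than 14 N.
- spare: The other canister, fixed, alike but without a valve: a plain brass hexagon plug is in the valve's place. Its origin is the centre of its underside.
- bottle: Loose amber bottle, 48 mm across, 115 mm tall; origin at the centre of its underside.
- marker: Loose black marker pen lying flat, 125 mm long along its x, 13 mm thick; origin under its middle.
- tube_rack: Loose white rack of small tubes, 70 by 200 by 56 mm; origin at the centre of its underside.
- tip_box: Loose grey box of pipette tips, 85 by 125 by 57 mm; origin at the centre of its underside.
- pipette: Loose white pipette lying flat, 245 mm long along its x; origin underneath, near its middle.
- beaker: Loose glass beaker, 68 mm across, 85 mm tall; origin at the centre of its underside.
- mouse: Loose black computer mouse, 105 by 60 by 35 mm; origin at the centre of its underside.
Things that resemble listed ones, but are neither listed nor needed, are in the scene too. What is shaped like the canister but blue or turquoise is not meant.

How it is judged:
By the outcome, as a careful person would: the job done as asked, in the order asked, and still so for the second after the job is handed in, with the robot touching nothing.
It also fails if it takes over 72 s, if anything falls off the work surface, if the arm or the gripper's body presses on something with over 40 N, if the wrist force passes 120 N, or if a joint passes its speed limit or range.

## Robot

A 6-joint arm with a two-finger parallel gripper is mounted at the origin on the work surface. World frame = base frame: x ahead of the robot, y to its left, z up, the work surface at z = 0. Lengths are in m, angles in degrees, forces in N, time in s.
With the tool pointing down it reaches from about 0.4 to 0.825 m from the base axis. Payload 7 kg.
Tool frame: the origin (TCP) lies midway between the tips of the shut fingers; the grasp point (between the pads) lies r.grip_depth behind it (r.grip_depth is the distance from the TCP to the grasp point, in m); z points along the fingers, y is the direction in which the jaws open and shut (so a half turn about z gives the same grasp; the last joint's range is limited). The gripper opens to 88 mm and grips with 3 to 60 N. Pads are 19 mm wide; open, the fingers measure 130 mm over their backs; the gripper's body (78 mm by 193 mm) begins 47 mm behind the grasp point.
Start: joints at [-52.649, 20.546, 0.682, 0, -70.136, -16.507], TCP at [0.24, -0.631, 0.227] pointing down, gripper open.
Joint ranges: [-176.03, 176.03], [-82.01, 121.73], [-58.28, 71.71], [-173.87, 95.51], [-174.79, -0.11], [-173.66, 173.66]. Speed limits (degrees/s): [136.94, 136.94, 172.46, 180, 180, 180].

## Interface

Orientations are given as [roll, pitch, yaw] about the fixed x, y, z axes, in that order (R = Rz(yaw) Ry(pitch) Rx(roll)).
In Python, from plant import r, imaging, close_job gives the robot as it stands.
- The arm moves only by the tool step_arm, never from a script. Its argument "commands" is a list of rows, each a list of 2 entries, a list of its own where there are three numbers: the shift along the tool's x, y, z in mm, then the turn about the tool's z in degrees. In form: [[[x, y, z], twist], ...]. A call has 1 to 20 rows; each row shifts and turns the commanded pose from where the row before left it, along the tool's axes as they then stand; what a row does not reach is not made up. A row lasts 1/8 s, in which the tool goes at most 62.5 mm and 10.7 degrees, less where a joint would pass 70% of its speed; a pose out of reach is approached as far as the arm can. A call with a gripper value outside its range is refused whole. "gripper" is the closure, from 0 (fully open) to 1 (shut), set as the call begins (left out, the last holds). The fingers move at their own pace and stop on an object; "grip_force" is the grip in N (left out, the last holds). Time passes only in rows, so rows that do not move let the fingers close. It gives the time, the measured TCP pose, the force and the opening at its end, in the units of the state.
- r.get_state(): the state, without advancing time (a new reading comes with each control period).
- imaging.capture(name): name is "scene" or "side" or "wrist"; returns a dict with "img" (480x640x3 uint8, red, green, blue), "z_map" (480x640 float32, m along the optical axis (not along the pixel's ray), 0 where there is no reading), "vfov" (degrees; the focal length in pixels is half the picture's height over the tangent of half this angle, whatever the lens; pixels are square), "cx", "cy" (the principal point, pixels), "extrinsics" (4x4, takes a point from camera to world coordinates); the wrist camera has in their place "T_tool_cam" (4x4, takes a point from camera to tool coordinates, whose origin is the TCP and whose axes are the flange's). Camera axes: x right, y down, z forward; pixel columns grow to the right and rows downward; lengths in m; the calibration is good to about 2 mm. A picture is of the moment at which its call begins: read the wrist's pose just before it.
- close_job(): hands the job in, once; it reports no verdict.
The state is a dict: "time_s": time; "joints": joint angles; "qd": joint speeds; "joint_torque": joint torques, N m; "tcp_pos": TCP position; "eef_rot": TCP orientation; "contact_force": force on the tool from outside, world axes, zero at the start; "moment": the same for the moment, N m; "gripper_width": finger opening in m.
Only numpy, scipy, OpenCV 4.12 (cv2) and the standard library are available. Lean on these libraries where they do the work, as an engineer would, in place of code of your own. Each camera call takes 0.05 s, during which the arm holds its last target.

## Working session

There is one attempt and no reset: what is moved stays moved. The work goes in short steps, Python scripts to look and compute and a tool call to move; the robot and the scene stay as the last step left them, time stands still between calls to the robot, and variables do not carry over. Pictures are saved under pics/ and viewed, and the job is handed in when it is done.

Besides the shell and the picture viewer there is one more tool, called after "Call:" as name(argument=value, ...), one argument or row to a line, values as JSON. step_arm: Moves the arm, as the interface text tells. Its arguments: {"type":"object","properties":{"commands":{"type":"array","items":{"type":"array"}},"gripper":{"type":"number"},"grip_force":{"type":"number"}},"required":["commands"]}

```bash
ls; mkdir -p pics
cat > h.py <<'E'
import numpy as np,cv2
from plant import r,imaging,close_job
def f(c): return 240/np.tan(np.radians(c["vfov"])/2)
def pts(c,T):
    F=f(c);v,u=np.mgrid[0:480,0:640];z=c["z_map"]
    P=np.stack([(u-c["cx"])/F*z,(v-c["cy"])/F*z,z],-1)
    return P@T[:3,:3].T+T[:3,3]
def save(n,im): cv2.imwrite("pics/"+n,im[:,:,::-1])
E
python3 - <<'E'
from h import *
s=r.get_state();print({k:np.round(v,3) for k,v in s.items()},r.grip_depth)
for n in["scene","side"]:
    c=imaging.capture(n);save(n+"0.png",c["img"]);np.save(n+".npy",c,allow_pickle=True)
    print(n,c["vfov"],c["cx"],c["cy"],np.round(c["extrinsics"],3))
E
```

```text
pics
{'time_s': np.float64(0.0), 'joints': array([-5.2649e+01,  2.0592e+01,  6.3600e-01, -1.9000e-02, -7.0135e+01,
       -1.6508e+01]), 'qd': array([-0.008, -0.019,  0.034,  0.046,  0.006, -0.021]), 'joint_torque': array([-3.0000e-03, -5.8272e+01,  2.9304e+01,  6.9970e+00,  7.0000e-03,
       -0.0000e+00]), 'tcp_pos': array([ 0.24 , -0.63 ,  0.226]), 'eef_rot': array([ 1.79908e+02, -9.00000e-03, -1.59163e+02]), 'contact_force': array([ 0.234, -1.204,  0.053]), 'moment': array([ 0.008, -0.021,  0.021]), 'gripper_width': np.float64(0.087)} 0.0188
scene 52.44474779235307 320.66088172057135 237.6674152733504 [[-0.873 -0.284  0.396  0.02 ]
 [-0.487  0.519 -0.702  0.834]
 [-0.006 -0.806 -0.592  0.839]
 [ 0.     0.     0.     1.   ]]
side 44.78977339390428 316.15418679534173 242.71402380524597 [[-0.979 -0.143  0.147  0.282]
 [-0.205  0.723 -0.659  1.085]
 [-0.012 -0.675 -0.737  1.299]
 [ 0.     0.     0.     1.   ]]
```

View pics/scene0.png

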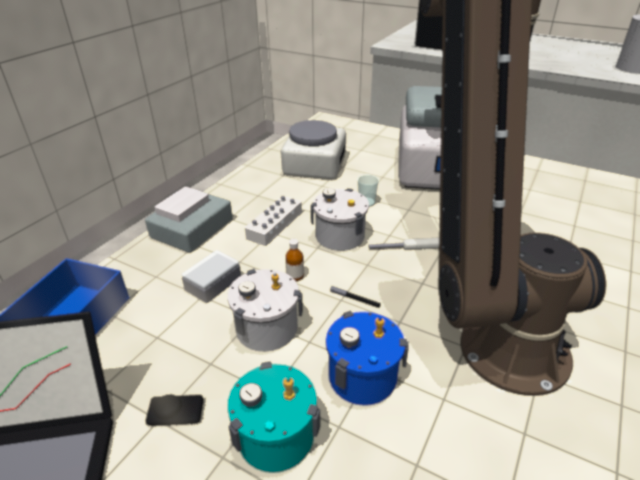

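View pics/side0.png

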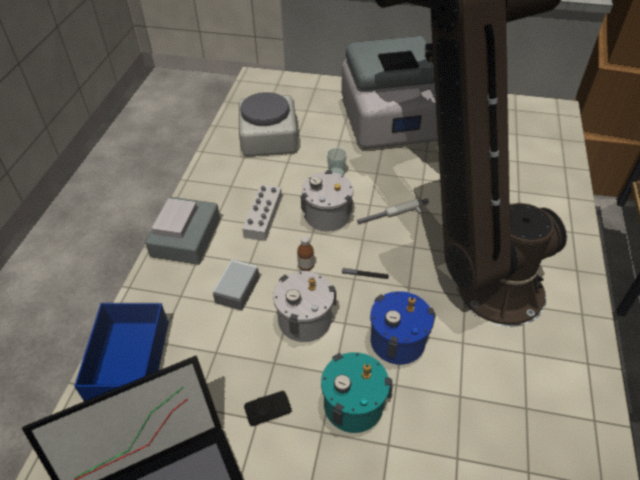

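Two steel canisters: scene (265,308) with a tall brass part at (276,282), and (340,218) with a low brass plug at (351,203). The blue and turquoise ones are decoys. I'll confirm with a crop and measure.

Run:
```python
from h import *
out=[]
for n,boxes in(("scene",[(215,255,315,355),(300,170,400,270)]),("side",[(260,260,350,350),(290,160,370,240)])):
    c=np.load(n+".npy",allow_pickle=True).item();P=pts(c,c["extrinsics"]);im=c["img"]
    out.append(np.hstack([cv2.resize(im[b[1]:b[3],b[0]:b[2]],(300,300),interpolation=cv2.INTER_CUBIC) for b in boxes]))
    hsv=cv2.cvtColor(im,cv2.COLOR_RGB2HSV)
    for b in boxes:
        sub=P[b[1]:b[3],b[0]:b[2]].reshape(-1,3);h=hsv[b[1]:b[3],b[0]:b[2]].reshape(-1,3)
        lid=sub[(abs(sub[:,2]-.114)<.005)]
        (cx,cy),R=cv2.minEnclosingCircle(lid[:,:2].astype(np.float32))
        br=(h[:,0]>8)&(h[:,0]<28)&(h[:,1]>130)&(sub[:,2]>.112)
        q=sub[br]
        print(n,b,"lid",len(lid),np.round(lid.mean(0),4),"circ",round(cx,4),round(cy,4),round(R,4))
        # pixel list
        vv,uu=np.nonzero(br.reshape(b[3]-b[1],-1))
        o=np.argsort(vv)
        if len(q): print(" brass n",len(q),q.mean(0).round(4),"z",q[:,2].min().round(4),q[:,2].max().round(4), "rows",vv.min()+b[1],vv.max()+b[1],"cols",uu.min()+b[0],uu.max()+b[0])
        top=q[q[:,2]>np.percentile(q[:,2],60)];print(" top",top.mean(0).round(4))
save("crop.png",np.vstack(out))
```

```text
scene (215, 255, 315, 355) lid 2462 [0.5119 0.2144 0.1142] circ 0.518 0.2078 0.0843
 brass n 61 [0.4983 0.1875 0.1344] z 0.1164 0.1509 rows 275 288 cols 272 279
 top [0.4986 0.1876 0.1473]
scene (300, 170, 400, 270) lid 1232 [ 0.5299 -0.1876  0.1141] circ 0.5357 -0.1954 0.0856
 brass n 24 [ 0.5063 -0.1945  0.1253] z 0.1176 0.1321 rows 200 205 cols 329 353
 top [ 0.504  -0.196   0.1285]
side (260, 260, 350, 350) lid 1994 [0.5121 0.2094 0.114 ] circ 0.5136 0.208 0.0847
 brass n 18 [0.4966 0.1869 0.1366] z 0.1147 0.1539 rows 280 288 cols 310 313
 top [0.4952 0.1882 0.151 ]
side (290, 160, 370, 240) lid 1214 [ 0.5278 -0.1882  0.1144] circ 0.5478 -0.1304 0.1531
 brass n 12 [ 0.5015 -0.197   0.1278] z 0.1235 0.1336 rows 185 188 cols 336 338
 top [ 0.4996 -0.1963  0.1307]
```

View pics/crop.png

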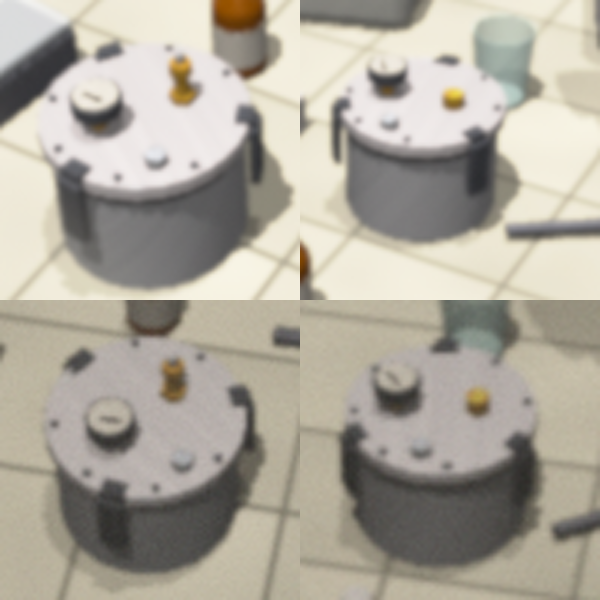

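Confirmed: the valve is on the canister at scene (265,308), with its brass stem, nut and pin at (276,282). The other one at (340,218) has only a plain plug. I'll move above the valve for a wrist view.

Call:
step_arm(
  commands=[
    [[0,0,-25],0],
    [[0,0,-30],0],
    [[0,0,-30],0],
    [[-12,15,-30],0],
    [[-20,25,-10],0],
    [[-27,34,0],0],
    [[-27,34,0],0],
    [[-27,34,0],0],
    [[-27,34,0],0],
    [[-27,34,0],0],
  ],
  gripper=0,
)

```text
time_s: 1.35
tcp_pos: [0.3215, -0.3737, 0.3513]
eef_rot: [180.0, -0.0, -159.2]
contact_force: [0.6, 0.0, 0.1]
gripper_width: 0.0876
```

Run:
```python
from h import *
s=r.get_state();print({k:np.round(v,4).tolist() for k,v in s.items()})
```

```text
{'time_s': 1.35, 'joints': [-26.4028, -0.3591, -9.1755, -0.0121, -81.2091, -42.7655], 'qd': [41.8291, -19.7633, -20.0331, -0.0189, 0.5099, -41.4715], 'joint_torque': [-5.8208, -28.88, 31.3324, 7.3252, -0.1348, 1.2457], 'tcp_pos': [0.3215, -0.3737, 0.3513], 'eef_rot': [179.9732, -0.0085, -159.1701], 'contact_force': [0.6042, 0.0319, 0.1106], 'moment': [0.0161, -0.0973, 0.0161], 'gripper_width': 0.0876}
```

Call:
step_arm(
  commands=[
    [[-30,38,0],0],
    [[-30,38,0],0],
    [[-30,38,0],0],
    [[-30,38,0],0],
    [[-30,38,0],0],
    [[-30,38,0],0],
    [[-30,38,0],0],
    [[-30,38,0],0],
    [[-30,38,0],0],
    [[-30,38,0],0],
    [[-30,38,0],0],
    [[-30,38,0],0],
    [[-7,4,0],0],
    [[0,0,0],0],
  ],
  gripper=0.55,
)

```text
time_s: 3.1
tcp_pos: [0.5007, 0.1855, 0.3508]
eef_rot: [-180.0, -0.1, -159.1]
contact_force: [0.4, -0.5, 0.8]
gripper_width: 0.0389
```

```bash
cat >> h.py <<'E'
from scipy.spatial.transform import Rotation as Ro
def wrist(n):
    s=r.get_state();c=imaging.capture("wrist")
    T=np.eye(4);T[:3,:3]=Ro.from_euler("xyz",s["eef_rot"],degrees=True).as_matrix();T[:3,3]=s["tcp_pos"]
    c["T"]=T@c["T_tool_cam"];save(n+".png",c["img"]);np.save(n+".npy",c,allow_pickle=True);return s,c
E
python3 - <<'E'
from h import *
s,c=wrist("w1")
print({k:np.round(v,4).tolist() for k,v in s.items()});print(c["vfov"],c["cx"],c["cy"]);print(c["T_tool_cam"].round(3));print(c["T"].round(3))
E
```

```text
{'time_s': 3.1, 'joints': [41.3759, 3.8765, -4.8236, -0.0062, -81.3891, -110.4941], 'qd': [-0.9232, -1.5587, -0.7669, 0.1857, -0.1687, 0.056], 'joint_torque': [0.7033, -34.9667, 31.1046, 7.2808, 0.0027, -0.0463], 'tcp_pos': [0.5007, 0.1855, 0.3508], 'eef_rot': [-179.9745, -0.0857, -159.1192], 'contact_force': [0.3689, -0.5166, 0.832], 'moment': [-0.0297, 0.0356, 0.0039], 'gripper_width': 0.0389}
68.44461453660504 321.8555102814752 232.4832333369887
[[-0.    -0.953 -0.302  0.083]
 [ 1.    -0.     0.     0.001]
 [-0.    -0.302  0.953 -0.158]
 [ 0.     0.     0.     1.   ]]
[[-0.356  0.891  0.281  0.423]
 [ 0.934  0.34   0.107  0.157]
 [-0.     0.3   -0.954  0.509]
 [ 0.     0.     0.     1.   ]]
```

View pics/w1.png

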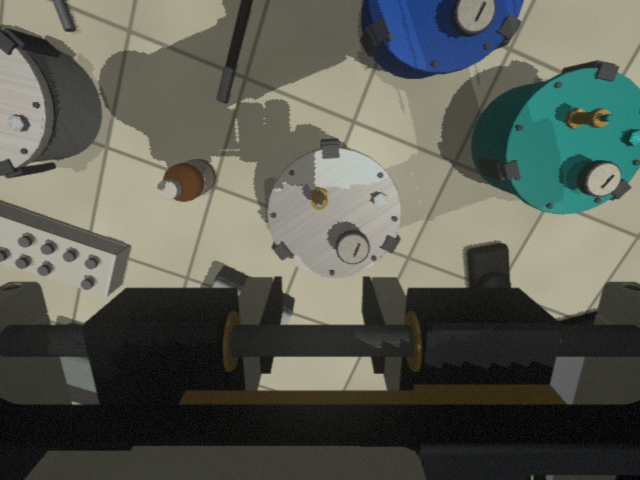

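The wrist view shows the valve at (319,198), with the gauge at (352,245) and the plug at (378,198). Next I'll measure its axis and tip height.

```bash
cat >> h.py <<'E'
def ray(c,u,v,z):
    F=f(c);d=c["T"][:3,:3]@np.array([(u-c["cx"])/F,(v-c["cy"])/F,1]);o=c["T"][:3,3];return o+d*(z-o[2])/d[2]
E
python3 - <<'E'
from h import *
c=np.load("w1.npy",allow_pickle=True).item();P=pts(c,c["T"])
sub=P[140:285,260:405].reshape(-1,3);lid=sub[abs(sub[:,2]-.114)<.004]
print("lid z",np.median(lid[:,2]),cv2.minEnclosingCircle(lid[:,:2].astype(np.float32)),lid.mean(0))
Z=P[...,2][186:212,304:336];print((Z*1000).astype(int)[::2,::2])
q=P[186:212,304:336].reshape(-1,3);print("zmax",q[:,2].max());
for lo,hi in((.12,.13),(.13,.14),(.14,.15),(.15,.16),(.16,.18)):
    m=(q[:,2]>lo)&(q[:,2]<hi);print(lo,m.sum(),q[m].mean(0).round(4) if m.any() else "")
g=P[225:265,330:375].reshape(-1,3);g=g[g[:,2]>.135];print("gauge",g.mean(0))
save("w1c.png",cv2.resize(c["img"][160:240,270:410],None,fx=5,fy=5,interpolation=cv2.INTER_CUBIC))
E
```

```text
lid z 0.11407958974208923 ((0.5156897902488708, 0.20689506828784943), 0.08404092490673065) [0.51130815 0.20293584 0.11416637]
[[114 114 114 112 113 114 114 113 114 115 114 113 113 114 113 113]
 [113 114 114 114 114 114 115 119 118 112 113 115 113 115 114 114]
 [113 114 113 114 114 118 119 120 120 121 119 114 114 113 114 114]
 [114 113 114 113 120 119 120 123 124 119 120 119 114 113 113 114]
 [114 113 114 112 119 139 145 148 147 142 119 119 114 114 114 114]
 [113 115 114 114 141 147 148 149 149 149 145 119 115 112 113 113]
 [113 114 115 112 149 149 150 148 149 149 149 145 113 114 114 112]
 [113 115 112 113 149 148 147 154 152 147 147 145 114 115 114 114]
 [113 113 114 113 148 148 157 158 159 149 148 148 114 113 113 111]
 [113 113 113 114 150 149 157 158 157 149 148 147 113 114 112 113]
 [114 114 113 113 114 149 157 158 157 148 148 113 113 114 114 114]
 [114 113 115 114 114 147 149 148 148 148 115 115 113 115 114 112]
 [114 113 113 114 114 113 114 114 114 114 113 113 114 113 116 114]]
zmax 0.5090580526950282
0.12 39 [0.494  0.1803 0.121 ]
0.13 3 [0.4956 0.1787 0.1394]
0.14 170 [0.498  0.1821 0.148 ]
0.15 51 [0.4986 0.1817 0.1559]
0.16 0 
gauge [0.53403806 0.23442676 0.14522159]
```

View pics/w1c.png

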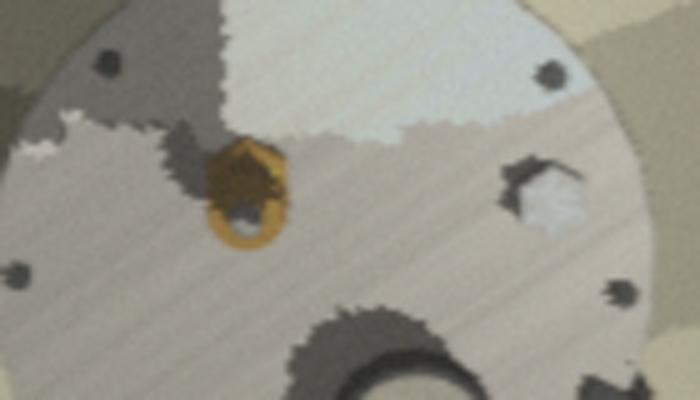

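Call:
step_arm(
  commands=[
    [[0,0,20],10],
    [[0,0,30],10],
    [[0,0,30],10],
    [[0,0,30],10],
    [[1,-4,25],0],
    [[0,0,15],0],
    [[0,0,0],0],
    [[0,0,0],0],
  ],
)

```text
time_s: 4.15
tcp_pos: [0.4992, 0.1821, 0.2028]
eef_rot: [179.9, 0.1, 160.8]
contact_force: [-0.2, -0.9, -0.1]
gripper_width: 0.0394
```

Run:
```python
from h import *
s,c=wrist("w2");P=pts(c,c["T"])
print({k:np.round(v,4).tolist() for k,v in s.items() if k!="joint_torque"})
q=P.reshape(-1,3);q=q[np.hypot(q[:,0]-.4986,q[:,1]-.182)<.02]
for lo,hi in((.117,.123),(.145,.1525),(.1555,.162)):
    m=(q[:,2]>lo)&(q[:,2]<hi);a=q[m];print(lo,len(a),a.mean(0).round(4),(a[:,:2].min(0)+a[:,:2].max(0))/2,np.median(a[:,2]), cv2.minEnclosingCircle(a[:,:2].astype(np.float32)))
```

```text
{'time_s': 4.15, 'joints': [41.2153, 7.9736, -19.4985, 0.0256, -62.4281, -150.3783], 'qd': [0.1705, -0.1599, 0.211, -0.0827, 0.1224, -0.0571], 'tcp_pos': [0.4992, 0.1821, 0.2028], 'eef_rot': [179.9245, 0.069, 160.8488], 'contact_force': [-0.1717, -0.8566, -0.1398], 'moment': [-0.0573, -0.0292, 0.012], 'gripper_width': 0.0394}
0.117 234 [0.4947 0.1838 0.1199] [0.4972528  0.18228728] 0.11993846275373929 ((0.4990479350090027, 0.1822872757911682), 0.010242230258882046)
0.145 417 [0.4974 0.1829 0.1484] [0.49865493 0.18246834] 0.14859851771771088 ((0.4989543557167053, 0.1825154721736908), 0.00889742374420166)
0.1555 97 [0.4985 0.1827 0.1577] [0.49877697 0.18247342] 0.15777530834134865 ((0.4993191361427307, 0.18247342109680176), 0.003421768778935075)
```

View pics/w2.png

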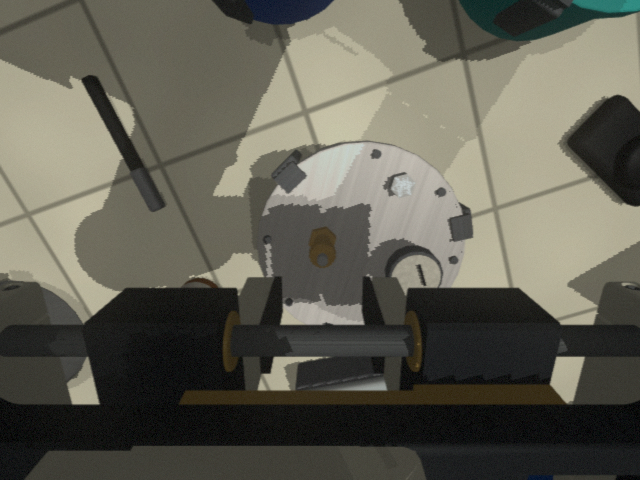

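The valve axis is at about (0.4990, 0.1825), the nut spans z ≈ 0.138–0.148, and the tip is at 0.158. The jaws are centred (valve at (321,250)), so I'll descend and grip.

Call:
step_arm(
  commands=[
    [[0,0,15],0],
    [[0,0,15],0],
    [[0,0,15],0],
    [[0,0,15],0],
    [[0,0,10],0],
    [[0,0,5],0],
    [[0,0,0],0],
    [[0,0,0],0],
  ],
)

```text
time_s: 5.2
tcp_pos: [0.4989, 0.1821, 0.127]
eef_rot: [180.0, 0.0, 160.8]
contact_force: [0.2, 0.8, -0.4]
gripper_width: 0.0397
```

Call:
step_arm(
  commands=[
    [[0,0,0],0],
    [[0,0,0],0],
    [[0,0,0],0],
    [[0,0,0],0],
    [[0,0,0],0],
    [[0,0,0],0],
  ],
  gripper=1.0,
  grip_force=15,
)

```text
time_s: 5.95
tcp_pos: [0.4988, 0.1823, 0.1268]
eef_rot: [180.0, 0.0, 160.9]
contact_force: [0.2, 3.5, 0.8]
gripper_width: 0.015
```

Run:
```python
from h import *
s,c=wrist("w3")
print({k:np.round(v,4).tolist() for k,v in s.items() if k!="joint_torque"})
```

```text
{'time_s': 5.95, 'joints': [41.2441, 12.186, -25.2857, -0.0029, -52.481, -150.3886], 'qd': [-0.0416, 0.0453, -0.0898, -0.0115, 0.0378, 0.015], 'tcp_pos': [0.4988, 0.1823, 0.1268], 'eef_rot': [179.9577, 0.0214, 160.8537], 'contact_force': [0.2249, 3.521, 0.7842], 'moment': [1.0716, -0.0435, -0.0342], 'gripper_width': 0.015}
```

View pics/w3.png

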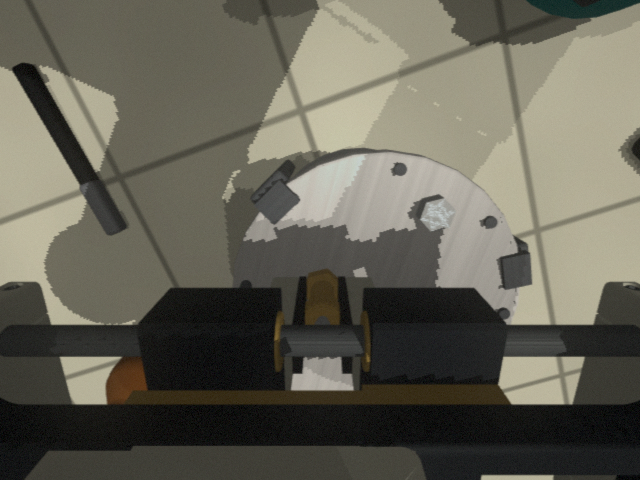

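Gripped at 15 mm with a slight side force. I'll nudge to centre, then unscrew (CCW from above is negative twist) while rising with the thread.

Call:
step_arm(
  commands=[
    [[0,0.3,0],0],
    [[0,0,-0.2],-6],
    [[0,0,-0.2],-10],
    [[0,0,-0.2],-10],
    [[0,0,-0.2],-10],
    [[0,0,-0.2],-10],
    [[0,0,0],0],
  ],
)

```text
time_s: 6.88
tcp_pos: [0.4988, 0.1813, 0.1276]
eef_rot: [-179.9, -0.0, -153.2]
contact_force: [2.4, -3.0, 1.8]
gripper_width: 0.0155
```

Run:
```python
from h import *
s=r.get_state();
print({k:np.round(v,4).tolist() for k,v in s.items() if k!="joint_torque"})
```

```text
{'time_s': 6.875, 'joints': [41.2045, 12.1384, -25.2405, 0.0667, -52.6749, -104.4727], 'qd': [0.0659, -0.0556, -0.0301, -0.1151, 0.001, -5.5157], 'tcp_pos': [0.4988, 0.1813, 0.1276], 'eef_rot': [-179.9353, -0.0389, -153.2278], 'contact_force': [2.3635, -3.035, 1.8425], 'moment': [-1.1698, -0.8949, -0.0181], 'gripper_width': 0.0155}
```

Call:
step_arm(
  commands=[
    [[0,-0.15,-0.2],-10],
    [[0,0,-0.2],-10],
    [[0,0,-0.2],-10],
    [[0,0,-0.2],-10],
    [[0,0,-0.2],-10],
    [[0,0,-0.2],-10],
    [[0,0,-0.2],-10],
    [[0,0,-0.2],-10],
    [[0,0,0],0],
  ],
)

```text
time_s: 8.0
tcp_pos: [0.5003, 0.1808, 0.1295]
eef_rot: [-179.9, -0.1, -73.3]
contact_force: [9.8, -8.0, -1.6]
gripper_width: 0.0152
```

Run:
```python
from h import *
s,c=wrist("w4")
print({k:np.round(v,4).tolist() for k,v in s.items() if k!="joint_torque"})
```

```text
{'time_s': 8.0, 'joints': [41.1254, 12.0654, -25.1033, 0.1958, -52.8048, -24.5237], 'qd': [-0.054, 0.007, 0.0806, -0.0325, 0.038, -3.9009], 'tcp_pos': [0.5003, 0.1808, 0.1295], 'eef_rot': [-179.9113, -0.131, -73.28], 'contact_force': [9.785, -7.9877, -1.6226], 'moment': [-2.8428, -3.531, -0.0034], 'gripper_width': 0.0152}
```

View pics/w4.png

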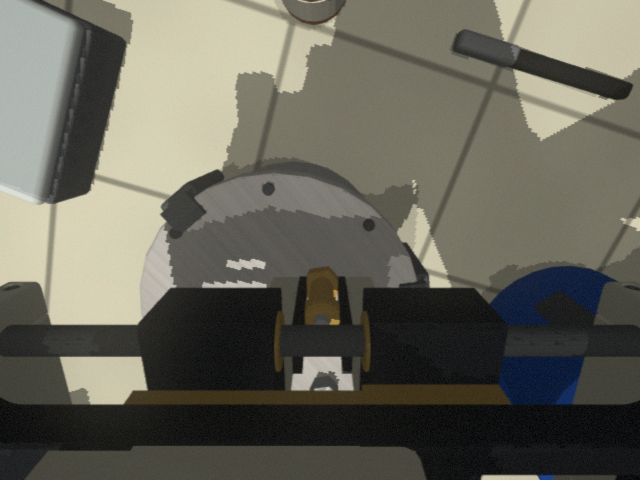

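Side force has grown to 12 N. The TCP readings at the three yaws fit a 1.2 mm orbit around an axis at (0.4999, 0.1819), so I gripped slightly off-centre. I'll release and re-centre.

Call:
step_arm(
  commands=[
    [[0,0,0],0],
    [[0,0,0],0],
    [[0,0,0],0],
    [[0,0,0],0],
  ],
  gripper=0.7,
)

```text
time_s: 8.55
tcp_pos: [0.4985, 0.1821, 0.1291]
eef_rot: [180.0, 0.0, -73.2]
contact_force: [-0.5, -0.7, 0.2]
gripper_width: 0.0262
```

Run:
```python
from h import *
for i in range(3):
    s,c=wrist("w5")
    print({k:np.round(v,4).tolist() for k,v in s.items() if k in("tcp_pos","eef_rot","contact_force","moment","gripper_width")})
```

```text
{'tcp_pos': [0.4985, 0.1821, 0.1291], 'eef_rot': [179.9805, 0.0017, -73.1856], 'contact_force': [-0.5208, -0.6714, 0.1951], 'moment': [0.0697, 0.1188, -0.0603], 'gripper_width': 0.0262}
{'tcp_pos': [0.4985, 0.1822, 0.1291], 'eef_rot': [179.9881, 0.0029, -73.1754], 'contact_force': [-0.0488, 0.1979, 0.2684], 'moment': [0.054, 0.0956, -0.0673], 'gripper_width': 0.0262}
{'tcp_pos': [0.4986, 0.1822, 0.1291], 'eef_rot': [179.9915, 0.0012, -73.166], 'contact_force': [0.197, 0.4937, 0.5706], 'moment': [0.0141, 0.1508, 0.0669], 'gripper_width': 0.0264}
```

View pics/w5.png

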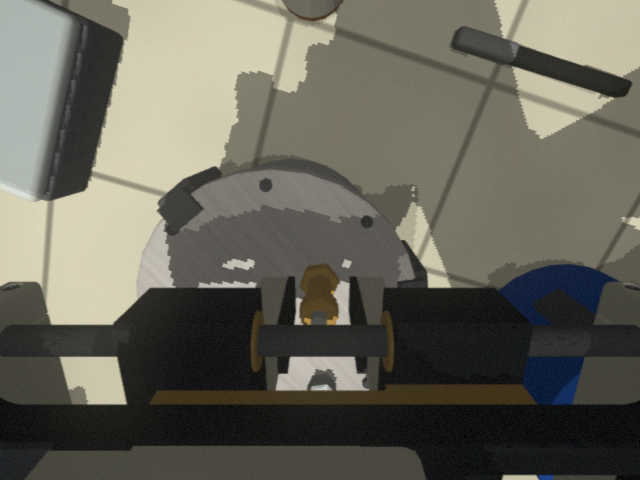

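Call:
step_arm(
  commands=[
    [[0.7,-0.9,0],0],
    [[0,0,0],0],
    [[0,0,0],0],
  ],
)

```text
time_s: 9.07
tcp_pos: [0.4998, 0.1816, 0.1291]
eef_rot: [180.0, 0.0, -73.2]
contact_force: [0.2, 0.0, 0.3]
gripper_width: 0.0265
```

Call:
step_arm(
  commands=[
    [[0,0,0],0],
    [[0,0,0],0],
    [[0,0,0],0],
    [[0,0,0],0],
  ],
  gripper=1.0,
  grip_force=15,
)

```text
time_s: 9.57
tcp_pos: [0.5002, 0.1818, 0.1293]
eef_rot: [-180.0, 0.0, -73.2]
contact_force: [3.2, 0.1, -1.4]
gripper_width: 0.0153
```

Call:
step_arm(
  commands=[
    [[0,0,-0.1],-6],
    [[0,0,-0.2],-10],
    [[0,0,-0.2],-10],
    [[0,0,-0.2],-10],
    [[0,0,-0.2],-10],
    [[0,0,-0.2],-10],
    [[0,0,-0.2],-10],
    [[0,0,0],0],
  ],
)

```text
time_s: 10.58
tcp_pos: [0.5002, 0.1818, 0.1306]
eef_rot: [-180.0, -0.0, -7.2]
contact_force: [4.6, 0.9, -1.5]
gripper_width: 0.0152
```

Run:
```python
from h import *
s=r.get_state()
print({k:np.round(v,4).tolist() for k,v in s.items() if k!="joint_torque"})
```

```text
{'time_s': 10.575, 'joints': [41.1114, 12.0393, -24.8886, 0.0179, -53.0267, 41.6606], 'qd': [-0.0331, -0.0705, 0.0324, -0.0816, -0.0142, -5.5317], 'tcp_pos': [0.5002, 0.1818, 0.1306], 'eef_rot': [-179.9756, -0.0409, -7.2172], 'contact_force': [4.5731, 0.927, -1.4844], 'moment': [0.0539, -1.1671, 0.0666], 'gripper_width': 0.0152}
```

Centred now. I'll keep turning to the stop and watch the moment.

Call:
step_arm(
  commands=[
    [[0,0,-0.2],-10],
    [[0,0,-0.2],-10],
    [[0,0,-0.2],-8],
  ],
)

```text
time_s: 10.95
tcp_pos: [0.5002, 0.1818, 0.1312]
eef_rot: [-180.0, -0.0, 20.9]
contact_force: [4.1, 0.6, -1.3]
gripper_width: 0.015
```

```bash
python3 -c "
from h import *
s=r.get_state();print(s['moment'],s['contact_force'],s['joint_torque'][5],s['joints'][5],s['eef_rot'])"
```

```text
[ 0.0079843  -1.23856541 -0.0923856 ] [ 4.12860807  0.59113766 -1.32605251] -1.5277785435318947 69.73998077337595 [-1.79993053e+02 -4.97442794e-02  2.08589077e+01]
```

Call:
step_arm(
  commands=[
    [[0,0,-0.1],-6],
    [[0,0,-0.1],-6],
  ],
)

```text
time_s: 11.2
tcp_pos: [0.4992, 0.1812, 0.1311]
eef_rot: [-180.0, 0.1, 32.7]
contact_force: [-1.0, -2.3, 2.0]
gripper_width: 0.015
```

```bash
python3 -c "
from h import *
s=r.get_state();print(s['moment'],s['contact_force'],s['joint_torque'][5],s['joints'][5],s['eef_rot'])"
```

```text
[-0.776248    0.35615905 -0.09682067] [-0.95137018 -2.28356539  1.95842947] -1.191839799284935 81.63530089164294 [-1.79996142e+02  8.00012380e-02  3.27351331e+01]
```

Call:
step_arm(
  commands=[
    [[0,0,-0.1],-6],
    [[0,0,-0.1],-6],
  ],
)

```text
time_s: 11.45
tcp_pos: [0.4988, 0.1806, 0.1311]
eef_rot: [-180.0, 0.2, 44.7]
contact_force: [0.6, -3.0, -0.4]
gripper_width: 0.0151
```

```bash
python3 -c "
from h import *
s=r.get_state();print(s['moment'],s['contact_force'],s['joint_torque'][5],s['joints'][5],s['eef_rot'])"
```

```text
[-1.59278514  0.11926527 -0.13964674] [ 0.58534601 -3.03655223 -0.42017095] -1.1911362782120705 93.63481595891885 [-1.79989009e+02  1.52700383e-01  4.47300043e+01]
```

Call:
step_arm(
  commands=[
    [[0,0,0],-6],
    [[0,0,0],-6],
  ],
)

```text
time_s: 11.7
tcp_pos: [0.4988, 0.18, 0.131]
eef_rot: [-180.0, 0.2, 56.7]
contact_force: [2.3, -5.2, -0.0]
gripper_width: 0.0154
```

```bash
python3 -c "
from h import *
s=r.get_state();print(s['moment'],s['contact_force'],s['joint_torque'][5],s['joints'][5],s['eef_rot'])"
```

```text
[-2.18755741 -0.59827306 -0.17481123] [ 2.33080359 -5.24692451 -0.01580234] -1.2235847488045692 105.63737413246284 [-179.97271639    0.19565637   56.72879796]
```

After about 220° the torque rose and the tool started slipping sideways around the nut, so it seems to be at its stop. I'll release, rise and check the nut height.

Call:
step_arm(
  commands=[
    [[0,0,0],0],
    [[0,0,0],0],
    [[0,0,0],0],
    [[0,0,0],0],
    [[0,0,-10],0],
    [[0,0,-20],0],
    [[0,0,-20],0],
    [[0,0,-20],0],
    [[0,0,-5],0],
    [[0,0,0],0],
    [[0,0,0],0],
  ],
  gripper=0.6,
)

```text
time_s: 13.08
tcp_pos: [0.4993, 0.1814, 0.2057]
eef_rot: [-180.0, 0.1, 56.8]
contact_force: [-0.2, -0.6, -0.6]
gripper_width: 0.0353
```

Run:
```python
from h import *
s,c=wrist("w6");P=pts(c,c["T"])
print({k:np.round(v,4).tolist() for k,v in s.items() if k!="joint_torque"})
q=P.reshape(-1,3);q=q[np.hypot(q[:,0]-.499,q[:,1]-.182)<.02]
print(np.histogram(q[:,2]*1000,np.arange(117,165)))
for lo,hi in((.117,.123),(.145,.1555),(.1562,.162)):
    m=(q[:,2]>lo)&(q[:,2]<hi);a=q[m];print(lo,len(a),a.mean(0).round(4),np.median(a[:,2]), cv2.minEnclosingCircle(a[:,:2].astype(np.float32)))
save("w6c.png",cv2.resize(c["img"][190:310,250:390],None,fx=5,fy=5,interpolation=cv2.INTER_CUBIC))
```

```text
{'time_s': 13.075, 'joints': [41.117, 7.9431, -19.1139, -0.0162, -63.0176, 105.7258], 'qd': [-0.1013, 0.2388, 0.0769, 0.0288, -0.0724, 0.1361], 'tcp_pos': [0.4993, 0.1814, 0.2057], 'eef_rot': [-179.9659, 0.0679, 56.8354], 'contact_force': [-0.1523, -0.6071, -0.5777], 'moment': [-0.0715, 0.0826, 0.006], 'gripper_width': 0.0353}
(array([ 10,  33,  99,  78,  15,   8,   6,   6,   7,   7,   9,   4,   6,
         8,   7,   8,   7,   4,   1,   5,   0,   0,   0,   0,   0,   1,
         8,  11,  10,  14,  15,  16,  15,  15,  32, 140, 190,  46,   9,
        21,  40,  31,   1,   0,   0,   0,   0]), array([117, 118, 119, 120, 121, 122, 123, 124, 125, 126, 127, 128, 129,
       130, 131, 132, 133, 134, 135, 136, 137, 138, 139, 140, 141, 142,
       143, 144, 145, 146, 147, 148, 149, 150, 151, 152, 153, 154, 155,
       156, 157, 158, 159, 160, 161, 162, 163, 164]))
0.117 243 [0.5012 0.1862 0.1198] 0.1198879835524922 ((0.49895912408828735, 0.18301355838775635), 0.0103565389290452)
0.145 497 [0.4998 0.1842 0.1523] 0.15296373167290586 ((0.49923890829086304, 0.1828548014163971), 0.009114846587181091)
0.1562 92 [0.4991 0.1831 0.1576] 0.15758216756830473 ((0.49907374382019043, 0.1826474666595459), 0.0036557046696543694)
```

View pics/w6c.png

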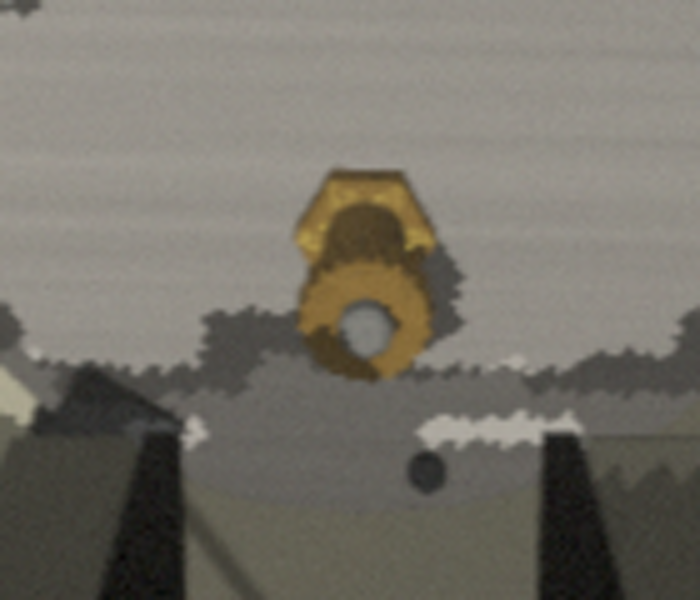

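The crop shows the nut (ring at crop (365,320)) now standing just under the steel tip. Tip minus nut top went from 9.2 to about 4.5 mm, so it climbed about 4.6 mm, consistent with the stop. I'll regrip once, centred, to confirm it won't turn further.

Call:
step_arm(
  commands=[
    [[0,0,0],10],
    [[0,0,0],10],
    [[0,0,0],10],
    [[0,0,0],10],
    [[0,0,0],5],
    [[0.4,0,14],0],
    [[0,0,15],0],
    [[0,0,15],0],
    [[0,0,15],0],
    [[0,0,10],0],
    [[0,0,5],0],
    [[0,0,0],0],
    [[0,0,0],0],
  ],
)

```text
time_s: 14.75
tcp_pos: [0.5005, 0.1819, 0.133]
eef_rot: [-180.0, -0.0, 11.9]
contact_force: [-0.2, 0.9, 0.6]
gripper_width: 0.0349
```

Call:
step_arm(
  commands=[
    [[0,0,0],0],
    [[0,0,0],0],
    [[0,0,0],0],
    [[0,0,0],0],
    [[0,0,0],0],
    [[0,0,0],0],
  ],
  gripper=1.0,
  grip_force=20,
)

```text
time_s: 15.5
tcp_pos: [0.5003, 0.1818, 0.1326]
eef_rot: [-180.0, -0.0, 11.9]
contact_force: [-0.9, -0.7, 2.4]
gripper_width: 0.0151
```

```bash
python3 -c "
from h import *
s=r.get_state();print(s['tcp_pos'],s['moment'],s['contact_force'],s['joint_torque'][5],s['joints'][5],s['eef_rot'])"
```

```text
[0.50027847 0.18181334 0.13260277] [ 0.06273298  0.34641852 -0.02866403] [-0.85495609 -0.68594208  2.37755589] 0.001231050118803978 60.75189714989989 [-1.79995239e+02 -1.65300721e-02  1.18505546e+01]
```

Call:
step_arm(
  commands=[
    [[0,0,0],-4],
    [[0,0,0],-4],
    [[0,0,0],0],
  ],
)

```text
time_s: 15.88
tcp_pos: [0.5004, 0.1819, 0.1326]
eef_rot: [-180.0, -0.0, 19.8]
contact_force: [-0.1, 1.3, 2.0]
gripper_width: 0.0145
```

```bash
python3 -c "
from h import *
s=r.get_state();print(s['tcp_pos'],s['moment'],s['contact_force'],s['joint_torque'][5],s['joints'][5],s['eef_rot'])"
```

```text
[0.5004329  0.18186317 0.13257549] [ 0.15874363 -0.07982553  0.03167385] [-0.13275789  1.30470349  2.03251646] 0.5631882324814796 68.72693112447057 [-1.79998245e+02 -2.94644658e-02  1.98259350e+01]
```

Call:
step_arm(
  commands=[
    [[0,0,0],-6],
    [[0,0,0],-6],
    [[0,0,0],-6],
    [[0,0,0],-6],
    [[0,0,0],0],
  ],
)

```text
time_s: 16.5
tcp_pos: [0.5002, 0.1817, 0.1324]
eef_rot: [-180.0, 0.0, 43.7]
contact_force: [-0.5, 1.3, 1.3]
gripper_width: 0.0149
```

```bash
python3 -c "
from h import *
s=r.get_state();print(s['tcp_pos'],s['moment'],s['contact_force'],s['joint_torque'][5],s['joints'][5],s['eef_rot'])"
```

```text
[0.50015357 0.18170528 0.13241923] [0.07557915 0.04701942 0.03321275] [-0.48448117  1.33107691  1.25809174] 0.8245431818068027 92.63659013799703 [-1.79999492e+02  3.71407850e-03  4.37289109e+01]
```

Call:
step_arm(
  commands=[
    [[0,0,0],-8],
    [[0,0,0],-8],
  ],
)

```text
time_s: 16.75
tcp_pos: [0.5001, 0.1816, 0.1324]
eef_rot: [-180.0, 0.0, 59.9]
contact_force: [-0.2, -0.0, 0.7]
gripper_width: 0.0148
```

```bash
python3 -c "
from h import *
s=r.get_state();print(s['tcp_pos'],s['moment'],s['contact_force'],s['joint_torque'][5],s['joints'][5],s['eef_rot'])"
```

```text
[0.50012798 0.18158459 0.1323801 ] [-0.15163698 -0.11547653 -0.14266076] [-0.18409977 -0.01698654  0.67441081] -1.7756632715463638 108.78155182686487 [-1.79997795e+02  1.51342265e-02  5.98700172e+01]
```

Call:
step_arm(
  commands=[
    [[0,0,0],-8],
    [[0,0,0],-8],
  ],
)

```text
time_s: 17.0
tcp_pos: [0.5001, 0.1814, 0.1323]
eef_rot: [-180.0, 0.0, 75.9]
contact_force: [1.4, -1.1, -0.3]
gripper_width: 0.0149
```

```bash
python3 -c "
from h import *
s=r.get_state();print(s['tcp_pos'],s['moment'],s['contact_force'],s['joint_torque'][5],s['joints'][5],s['eef_rot'])"
```

```text
[0.50007264 0.18138566 0.1323039 ] [-0.56496453 -0.39311181 -0.01902919] [ 1.38238818 -1.12255953 -0.26356247] -1.8115610629320145 124.7805043553213 [-1.79988929e+02  3.59115140e-02  7.58688322e+01]
```

Call:
step_arm(
  commands=[
    [[0,0,0],0],
    [[0,0,0],0],
    [[0,0,0],0],
    [[0,0,0],0],
    [[0,0,-10],0],
    [[0,0,-20],0],
    [[0,0,-20],0],
    [[0,0,-20],0],
    [[0,0,-5],0],
    [[0,0,0],0],
    [[0,0,0],0],
  ],
  gripper=0.6,
)

```text
time_s: 18.38
tcp_pos: [0.4998, 0.1815, 0.2067]
eef_rot: [-179.9, 0.0, 75.8]
contact_force: [0.4, 1.0, -0.8]
gripper_width: 0.0353
```

Run:
```python
from h import *
s,c=wrist("w7")
print({k:np.round(v,4).tolist() for k,v in s.items() if k!="joint_torque"})
for n in("w2","w6","w7"):
    c=np.load(n+".npy",allow_pickle=True).item();P=pts(c,c["T"])
    q=P.reshape(-1,3);q=q[np.hypot(q[:,0]-.499,q[:,1]-.182)<.02]
    z=q[:,2]*1000
    h,e=np.histogram(z,np.arange(143,156.1,.5));pk=e[h.argmax()]+.25
    a=z[abs(z-pk)<1.5];b=z[(z>156.3)&(z<161)]
    l=P[160:240,280:360,2];l=l[abs(l-.114)<.004]
    print(n,"nut",a.mean(),np.median(a),len(a),"tip",np.median(b),len(b),"lid",np.median(l)*1000)
```

```text
{'time_s': 18.375, 'joints': [41.0929, 7.9329, -18.9828, -0.0151, -63.1534, 124.7487], 'qd': [-0.0046, 0.2675, -0.03, 0.022, -0.0662, 0.1107], 'tcp_pos': [0.4998, 0.1815, 0.2067], 'eef_rot': [-179.9495, 0.0492, 75.8348], 'contact_force': [0.4202, 1.0177, -0.786], 'moment': [-0.1432, 0.018, -0.0002], 'gripper_width': 0.0353}
w2 nut 148.6637706570586 148.668547065203 357 tip 157.8980516096261 91 lid 114.07054299618622
w6 nut 153.18052418833335 153.16592107507176 387 tip 157.60233970462704 89 lid 113.91158532861387
w7 nut 153.22165274958496 153.25008357075603 394 tip 157.68241487774344 87 lid 113.95127942052241
```

A further 64° of turning changed the nut height by under 0.1 mm, so it is at its stop. Now I'll shut the fingers and approach the tip.

Call:
step_arm(
  commands=[
    [[0,0,0],0],
    [[0,0,0],0],
    [[0,0,0],0],
    [[0,0,0],0],
    [[0,0,10],0],
    [[0,0,15],0],
    [[0,0,10],0],
    [[0,0,5],0],
    [[0,0,2],0],
    [[0,0,0],0],
    [[0,0,0],0],
  ],
  gripper=1.0,
  grip_force=20,
)

```text
time_s: 19.8
tcp_pos: [0.5004, 0.1819, 0.1659]
eef_rot: [180.0, -0.0, 75.8]
contact_force: [-0.5, 0.9, 0.3]
gripper_width: 0.0008
```

Run:
```python
from h import *
s,c=wrist("w8")
print({k:np.round(v,4).tolist() for k,v in s.items() if k!="joint_torque"})
save("w8c.png",cv2.resize(c["img"][230:350,250:390],None,fx=5,fy=5,interpolation=cv2.INTER_CUBIC))
```

```text
{'time_s': 19.8, 'joints': [41.0935, 9.9839, -22.2707, 0.0068, -57.7052, 124.749], 'qd': [-0.1007, -0.0733, 0.0081, 0.0584, -0.045, -0.0815], 'tcp_pos': [0.5004, 0.1819, 0.1659], 'eef_rot': [179.9723, -0.0298, 75.8462], 'contact_force': [-0.5083, 0.883, 0.3193], 'moment': [-0.1582, 0.0968, -0.0181], 'gripper_width': 0.0008}
```

View pics/w8c.png

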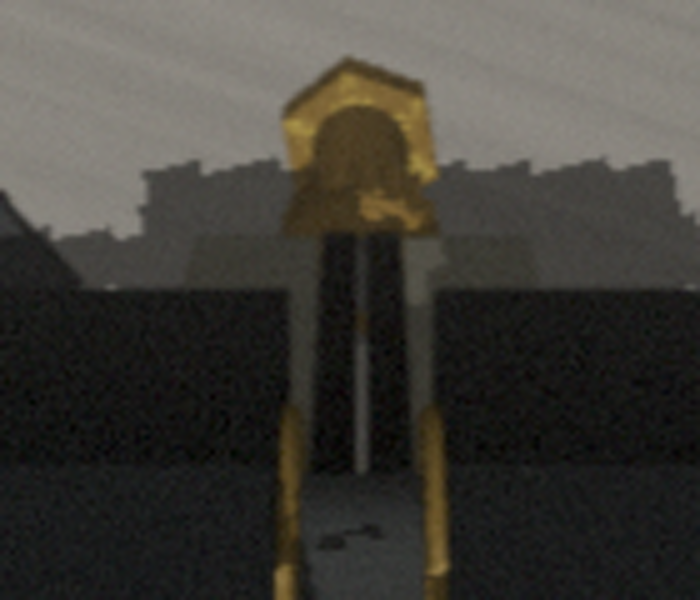

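The shut fingers sit centred over the valve (crop (360,240)). I'll lower carefully.

Call:
step_arm(
  commands=[
    [[0,0,3],0],
    [[0,0,2],0],
    [[0,0,1],0],
    [[0,0,1],0],
    [[0,0,0],0],
    [[0,0,0],0],
  ],
)

```text
time_s: 20.6
tcp_pos: [0.5002, 0.1817, 0.1585]
eef_rot: [-180.0, -0.0, 75.8]
contact_force: [-0.4, -0.3, -0.1]
gripper_width: 0.0008
```

Call:
step_arm(
  commands=[
    [[0,0,0.5],0],
    [[0,0,0.5],0],
    [[0,0,0],0],
  ],
)

```text
time_s: 20.98
tcp_pos: [0.5003, 0.1818, 0.1576]
eef_rot: [180.0, -0.0, 75.8]
contact_force: [-0.4, 0.1, 2.9]
gripper_width: 0.0006
```

Call:
step_arm(
  commands=[
    [[0,0,0.5],0],
    [[0,0,0.5],0],
    [[0,0,0],0],
  ],
)

```text
time_s: 21.35
tcp_pos: [0.5003, 0.1818, 0.1566]
eef_rot: [180.0, -0.0, 75.9]
contact_force: [-0.5, -0.4, 4.2]
gripper_width: 0.0003
```

Call:
step_arm(
  commands=[
    [[0,0,0.5],0],
    [[0,0,0.5],0],
    [[0,0,0.5],0],
    [[0,0,0.5],0],
    [[0,0,0],0],
  ],
)

```text
time_s: 21.98
tcp_pos: [0.5003, 0.1818, 0.1546]
eef_rot: [180.0, -0.0, 75.8]
contact_force: [-1.5, -0.2, 5.9]
gripper_width: 0.0001
```

Call:
step_arm(
  commands=[
    [[0,0,0.4],0],
    [[0,0,0.4],0],
    [[0,0,0],0],
  ],
)

```text
time_s: 22.35
tcp_pos: [0.5003, 0.1818, 0.1539]
eef_rot: [180.0, -0.0, 75.9]
contact_force: [-2.3, -0.3, 5.6]
gripper_width: 0.0007
```

Call:
step_arm(
  commands=[
    [[0,0,0.4],0],
    [[0,0,0],0],
  ],
)

```text
time_s: 22.6
tcp_pos: [0.5003, 0.1818, 0.1536]
eef_rot: [180.0, -0.0, 75.9]
contact_force: [-2.3, -0.5, 7.2]
gripper_width: 0.0004
```

Call:
step_arm(
  commands=[
    [[0,0,0.3],0],
    [[0,0,0],0],
  ],
)

```text
time_s: 22.85
tcp_pos: [0.5003, 0.1818, 0.1533]
eef_rot: [180.0, -0.0, 75.9]
contact_force: [-1.8, -1.0, 6.6]
gripper_width: 0.0004
```

Call:
step_arm(
  commands=[
    [[0,0,0.3],0],
    [[0,0,0],0],
  ],
)

```text
time_s: 23.1
tcp_pos: [0.5004, 0.1818, 0.1531]
eef_rot: [180.0, -0.0, 75.9]
contact_force: [-1.9, -0.4, 7.6]
gripper_width: 0.0005
```

Call:
step_arm(
  commands=[
    [[0,0,0.2],0],
    [[0,0,0],0],
  ],
)

```text
time_s: 23.35
tcp_pos: [0.5004, 0.1818, 0.153]
eef_rot: [180.0, -0.0, 75.9]
contact_force: [-2.4, -0.1, 8.7]
gripper_width: 0.0005
```

Call:
step_arm(
  commands=[
    [[0,0,0.2],0],
    [[0,0,0],0],
  ],
)

```text
time_s: 23.6
tcp_pos: [0.5004, 0.1818, 0.153]
eef_rot: [180.0, -0.0, 75.9]
contact_force: [-2.4, -0.4, 8.9]
gripper_width: 0.0007
```

Height no longer drops (0.1530) while the force climbs, so it is on the hard stop. I'll nudge slightly more and hold for 2.5 s.

Call:
step_arm(
  commands=[
    [[0,0,0.1],0],
    [[0,0,0],0],
  ],
)

```text
time_s: 23.85
tcp_pos: [0.5004, 0.1818, 0.1529]
eef_rot: [180.0, -0.0, 75.9]
contact_force: [-1.4, -0.3, 8.8]
gripper_width: 0.0005
```

Call:
step_arm(
  commands=[
    [[0,0,0],0],
    [[0,0,0],0],
    [[0,0,0],0],
    [[0,0,0],0],
    [[0,0,0],0],
    [[0,0,0],0],
    [[0,0,0],0],
    [[0,0,0],0],
    [[0,0,0],0],
    [[0,0,0],0],
  ],
)

```text
time_s: 25.1
tcp_pos: [0.5004, 0.1818, 0.1529]
eef_rot: [180.0, -0.0, 75.9]
contact_force: [-3.2, -0.5, 10.4]
gripper_width: 0.0004
```

Call:
step_arm(
  commands=[
    [[0,0,0],0],
    [[0,0,0],0],
    [[0,0,0],0],
    [[0,0,0],0],
    [[0,0,0],0],
    [[0,0,0],0],
    [[0,0,0],0],
    [[0,0,0],0],
    [[0,0,0],0],
    [[0,0,0],0],
    [[0,0,0],0],
  ],
)

```text
time_s: 26.48
tcp_pos: [0.5004, 0.1818, 0.1529]
eef_rot: [180.0, -0.0, 75.9]
contact_force: [-2.8, -0.8, 9.8]
gripper_width: 0.0001
```

```bash
python3 -c "
from h import *
s=r.get_state();print(s['time_s'],s['tcp_pos'],s['contact_force'])"
```

```text
26.475 [0.50043595 0.18179395 0.15291176] [-2.78169098 -0.75793183  9.77108841]
```

Held at about 10 N on the stop, below the 14 N limit. I'll hold a bit more, then ease off and move up clear.

Call:
step_arm(
  commands=[
    [[0,0,0],0],
    [[0,0,0],0],
    [[0,0,0],0],
    [[0,0,0],0],
    [[0,0,-2],0],
    [[0,0,-2],0],
    [[0,0,-3],0],
    [[0,0,-8],0],
    [[0,0,-15],0],
    [[0,0,-20],0],
    [[0,0,-20],0],
    [[0,0,-25],0],
    [[0,0,-15],0],
    [[0,0,0],0],
    [[0,0,0],0],
  ],
)

```text
time_s: 28.35
tcp_pos: [0.4997, 0.1815, 0.2613]
eef_rot: [-179.9, 0.0, 75.8]
contact_force: [-0.2, -0.5, -0.1]
gripper_width: 0.0008
```

Run:
```python
from h import *
s,c=wrist("w9");P=pts(c,c["T"])
print(s["time_s"],s["tcp_pos"],s["contact_force"])
q=P.reshape(-1,3);q=q[np.hypot(q[:,0]-.499,q[:,1]-.182)<.02];z=q[:,2]*1000
h,e=np.histogram(z,np.arange(143,156.1,.5));pk=e[h.argmax()]+.25
t=q[(z>156)&(z<162)]
print("nut",z[abs(z-pk)<1.5].mean(),"tip",np.median(t[:,2]),t.mean(0),len(t))
c=imaging.capture("scene");save("scene9.png",c["img"])
```

```text
28.35 [0.49970299 0.18154513 0.2613425 ] [-0.19759959 -0.46759172 -0.10544325]
nut 153.21215161177892 tip 0.1577117550383755 [0.49892477 0.1830786  0.15767929] 60
```

View pics/w9.png

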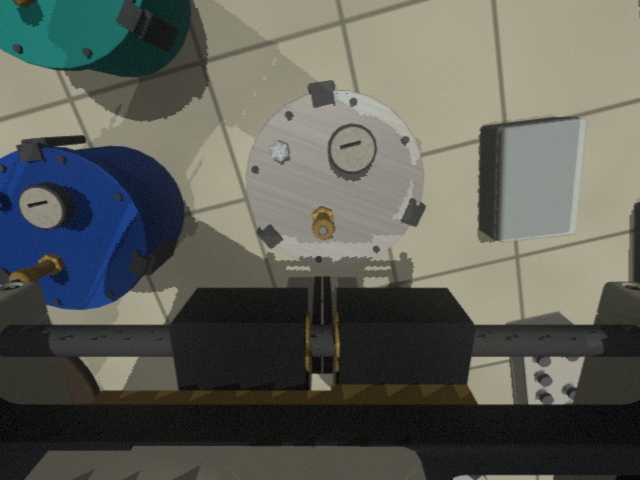

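View pics/scene9.png

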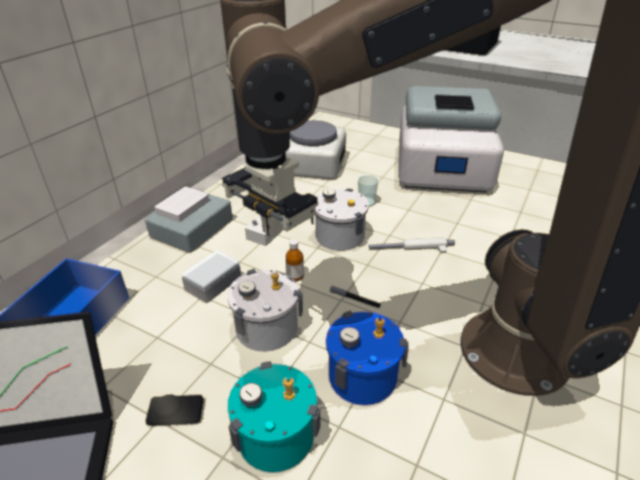

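The wrist view shows the valve upright at (323,225), with the tip sprung back to 157.7 mm and the nut still at 153.2 mm. In the scene view, everything else is where it was and the arm is clear. Handing in.

```bash
python3 -c "
from h import *
print(close_job())"
```

```text
the job is handed in; nothing more can be done
None
```

The canister is vented: I unscrewed the lock nut to its stop, held the tip fully down for over 3 s, then let it spring back and moved clear. The job was handed in at about 28 s of the 72 s limit.

- **Nut:** It climbed about 4.6 mm. A second, centred grip turned a further 64° and the nut height changed by less than 0.1 mm, so it is at its stop. My moment readings in that check were too noisy to show the stop themselves, so this rests on the height and the slipping grip.
- **Press:** The tip travelled about 4.9 mm to the hard stop, and I held it at roughly 9–10 N; the highest force I read was 10.4 N, against the 14 N bending limit.
- **After release:** The tip is back at 157.7 mm, against 157.8 mm before. The nut is still at 153.2 mm and the valve stands upright. The other canister and loose items look unmoved in the last picture, and the gripper is about 10 cm above the valve.

**What disagreed:** My camera estimate of the valve axis was about 1.3 mm off where contact put it. That made the first grip off-centre, and the side force reached about 12 N before I released and re-centred. When the nut reached its stop, the grip slipped around it for a few tens of degrees.

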